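Set a flat bar in the drilling jig

ROBOT

A 6-joint arm with a two-finger parallel gripper is mounted at the origin on the work surface. World frame = base frame: x ahead of the robot, y to its left, z up, the work surface at z = 0. Lengths are in m, angles in rad, forces in N, time in s.
With the tool pointing down it reaches from about 0.3 to 0.875 m from the base axis. Payload 6.4 kg.
Tool frame: the origin (TCP) lies at the centre of the arm's flange, where the gripper is bolted on; the fingertips stand 173 mm ahead of it and the grasp point (between the pads) lies ctrl.grip_point_offset ahead of it (ctrl.grip_point_offset is the distance from the TCP to the grasp point, in m); z points along the fingers, y is the direction in which the jaws open and shut (so a half turn about z gives the same grasp; the last joint's range is limited). The gripper opens to 85 mm and grips with 20 to 120 N. Pads are 22 mm wide; open, the fingers measure 114 mm over their backs; the gripper's body (76 mm by 85 mm) begins 54 mm behind the grasp point. The pads swing forward as they close: fully open they stand 13 mm farther back than shut.
Start: joints at [-1.531, 0.181, 1.607, -0, 1.354, -0.206], TCP at [0.14, -0.558, 0.405] pointing down, gripper open.
Joint ranges: [-2.99, 2.99], [-0.89, 2.07], [0.3, 2.58], [-1.14, 4.28], [0, 2.63], [-3.12, 3.12]. Speed limits (rad/s): [2.57, 2.57, 3.01, 3.14, 3.14, 3.14].

INTERFACE

Orientations are given as a unit quaternion [w, x, y, z].
In Python, from bench import ctrl, cams, boxes_of, landmark_of gives the robot as it stands.
- The arm moves only by the shell command python3 -m handwheel 'ROWS'. ROWS is JSON, a list of rows, each an object with "offset": the shift along the tool's x, y, z in m, a list of three; "spin": the turn about the tool's z in degrees; "grip": the opening, from 0 (shut) to 1 (fully open). A call has 1 to 20 rows; each row is the pose to reach, as a shift and turn from the pose commanded when the call began, along the tool's axes at that moment; what a row does not reach only later rows make up. A row lasts 1/8 s, in which the tool goes at most 62.5 mm and 10.7 degrees, less where a joint would pass 70% of its speed; a pose out of reach is approached as far as the arm can. A call with a gripper value outside its range is refused whole. The fingers move at their own pace and stop on an object; the grip force is fixed at half the most. Time passes only in rows, so rows that repeat a pose let the fingers close. It gives the time, the measured TCP pose, the force and the opening at its end, in the units of the state.
- ctrl.get_obs(): the state, without advancing time (a new reading comes with each control period).
- cams.camera(name): name is "scene" or "top"; returns a dict with "color" (420x560x3 uint8, red, green, blue), "camera_matrix" (3x3 intrinsics, pixels), "view" (4x4, takes a point from world to camera coordinates). Camera axes: x right, y up, looking along -z (the intrinsics and any distortion apply to the point x, -y, -z); pixel columns grow to the right and rows downward; lengths in m; the calibration is good to about 2 mm. A picture is of the moment at which its call begins. There is no depth.
- ctrl.hand_in(): hands the job in, once; it reports no verdict.
Trained networks look in a picture, given as the dict that the camera call returned (one of the last four; its "shot" number tells which), for a name from the list of things; names that differ only in an ending like _2 or _b are one class to them, and where a whole thing is asked for, a point or a joint stands for the part that bears it (a point fixed in the world has none). Each returns a list of dicts, best first, with "confidence" (0 to 1); they miss things now and then, are a little off and sometimes report something else, mostly with a low value. They report only what shows in the picture. A call takes as long as a camera call. They do not tell look-alikes from the thing itself.
- boxes_of(picture, thing): "uv" ([column, row] in pixels, amid what is visible of it).
- landmark_of(picture, thing): "uv" ([column, row] in pixels: a listed point, or the origin of a listed thing).
The state is a dict: "time_s": time; "q": joint angles; "dq": joint speeds; "joint_efforts": joint torques, N m; "eef_pos": TCP position; "eef_rot": TCP orientation; "wrist_force": force on the tool from outside, world axes, zero at the start; "torque": the same for the moment, N m; "opening": opening from 0.0 (shut) to 1.0 (fully open).
Only numpy, scipy, OpenCV 4.12 (cv2) and the standard library are available. Lean on these libraries where they do the work, as an engineer would, in place of code of your own. Each camera call takes 0.05 s, during which the arm holds its last target.

TASK

Get the loose aluminium bar in the drilling jig ready to be drilled: with a fingertip, slide it along the fence until its end is right up against the end stop, and then push the arm of the cam lever round as far as it will go, so that the cam holds the bar tight against the fence with its end still at the stop. Nothing is to be picked up: the bar stays flat on the jig plate, and the oil bottle, chuck key and screwdriver on the bench are left where they are.

Things in the scene. Friction and masses are not known exactly. Their poses are not given: they have to be found in the camera images.
- jig: Drilling jig, screwed to the bench: an aluminium plate 340 mm long (its y) and 20 mm thick, from x = -102 to +70 mm; the bar lies on its top, z = +20 mm. Origin: at bench height, at the middle of the line on which the bar lies when clamped. Axes: y along the fence towards the end stop, x from the cam towards the fence, z up.
- fence: Straight fixed steel rail on the jig plate, 260 mm long along y, 20 mm thick, top 45 mm above the bench. Origin: middle of the lower edge of the face against which the bar is clamped (that face is the plane x = +25 mm of the jig and looks to jig -x). Axes as the jig's.
- bush_arm (a point): Centre of the drill bush in a fixed steel arm that reaches from behind the fence over the bar, at jig x = 0, y = +30 mm, 63 mm above the bench (top of the bush). The arm is 44 mm wide (y) and spans jig x = -13 to +67 mm; its underside is 46 mm above the bench. Axes as the jig's.
- stop_face (a point): Middle of the working face of the end stop, 10 mm above the plate. The end stop is a steel block, 40 mm wide (x), 36 mm long (y), 30 mm high plus a screw head, bolted fast to the plate; its face looks to jig -y. It is set at different places along the jig. Axes as the jig's.
- bar_center (a point): Centre of the loose aluminium bar, 50 mm (its x) by 160 mm (its y) by 20 mm high (z), about 0.35 to 0.55 kg. It lies flat on the jig plate between cam and fence, short of the end stop and a few mm off the fence; cam and fence leave it only a few mm of play sideways. Its y axis points to the end stop.
- bar_stop_end (a point): Middle of the bar's end face that looks to the end stop, half-way up the bar (30 mm above the bench). Axes as the bar's.
- bar_free_end (a point): Middle of the bar's other end face, the one to push on, half-way up (30 mm above the bench). Nothing stands on the plate beyond it but the flat screw heads, 4 mm high, near the plate's corners. Axes as the bar's.
- cam_pivot (a point): Point on the upright pivot axis of the cam lever, at the mid height of its arm, 47 mm above the bench; fixed to the jig at jig x = -56.5 mm, y = 0. Axes as the jig's.
- cam_lever (a joint): Angle of the cam lever about the upright pivot, rad: 0 = fully open, growing counter-clockwise seen from above, 1.7 = as far as it goes (fully clamped). Seen from above the arm points, from jig +x counter-clockwise, to 2.227 rad + joint value. It stays where it is left; turning it takes about 0.25 N m, two to three times that over the last 0.3 rad, where the cam presses the bar on the fence.
- lever_mid (a point): Point on the lever's straight arm, 80 mm from the pivot, on the arm's centre line, 47 mm above the bench. The steel arm is 12 mm wide and 10 mm high (42 to 52 mm above the bench), clear from 40 to 98 mm from the pivot, and ends in a black ball 28 mm across centred at 112 mm. Under the arm out there is the plate (20 mm high) or the bench.
- oil_bottle: Bystander: upright grey bottle 60 mm across, 150 mm high. Origin at the centre of its underside.
- chuck_key: Bystander: T-shaped steel drill chuck key lying flat, about 115 mm by 100 mm, 20 mm high. Origin under its collar.
- screwdriver: Bystander: screwdriver 200 mm long and 26 mm thick lying flat on the far side of the jig. Origin under the middle of its length, handle to its -x.
There are look-alikes about, which are no part of the job. There is more than one size of the part that bears bar_center; the job needs the largest.

How it is judged:
By the outcome, as a careful person would: the job done as asked, in the order asked, and still so for the second after the job is handed in, with the robot touching nothing.
It also fails if it takes over 54 s, if anything falls off the work surface, if the arm or the gripper's body presses on something with over 40 N, if the wrist force passes 120 N, or if a joint passes its speed limit or range.

## Working session

There is one attempt and no reset: what is moved stays moved. The work goes in short steps, Python scripts to look and compute and a shell command to move; the robot and the scene stay as the last step left them, time stands still between calls to the robot, and variables do not carry over. Pictures are saved under pics/ and viewed, and the job is handed in when it is done.

```bash
ls; mkdir -p pics
python3 - <<'E'
from bench import ctrl,cams,boxes_of,landmark_of
import cv2,numpy as np
for n in ["scene","top"]:
    p=cams.camera(n); cv2.imwrite(f"pics/{n}0.png",cv2.cvtColor(p["color"],cv2.COLOR_RGB2BGR))
    print(n,p.keys(),p["camera_matrix"].tolist(),p["view"].tolist() if hasattr(p["view"],'tolist') else p["view"])
    for t in ["jig","fence","bush_arm","stop_face","bar_center","bar_stop_end","bar_free_end","cam_pivot","lever_mid","oil_bottle","chuck_key","screwdriver"]:
        print(t,[(np.round(d["uv"],1).tolist(),round(d["confidence"],2)) for d in landmark_of(p,t)][:4])
    print('box',[(np.round(d["uv"],1).tolist(),round(d["confidence"],2)) for d in boxes_of(p,"bar_center")][:4])
o=ctrl.get_obs();print(o["time_s"],o["eef_pos"],o["eef_rot"],ctrl.grip_point_offset)
E
```

```text
pics
scene dict_keys(['color', 'camera_matrix', 'view', 'shot']) [[403.28918718776185, 0.0, 276.751460162083], [0.0, 403.28918718776185, 204.10516054845738], [0.0, 0.0, 1.0]] [[-0.7796127811517735, 0.6260576296467543, -0.015992367738535334, 0.4909161689261512], [-0.37506792559445573, -0.4463074295571136, 0.8124861411202002, 0.16699680576162615], [0.501525635092633, 0.6394228043190278, 0.5827611128599106, -1.3042066402087271], [0.0, 0.0, 0.0, 1.0]]
jig [([287.2, 238.7], 0.83)]
fence [([278.8, 240.2], 0.74)]
bush_arm [([296.3, 225.2], 0.82)]
stop_face [([311.1, 252.1], 0.85)]
bar_center [([274.3, 220.8], 0.96), ([297.8, 176.9], 0.77), ([220.3, 259.0], 0.69)]
bar_stop_end [([303.0, 169.1], 0.98), ([299.4, 236.9], 0.73), ([441.6, 344.2], 0.65), ([191.5, 197.3], 0.64)]
bar_free_end [([237.0, 192.8], 0.97), ([281.0, 185.2], 0.74), ([256.2, 210.4], 0.72)]
cam_pivot [([303.7, 215.2], 0.7)]
lever_mid [([335.8, 214.2], 0.69)]
oil_bottle [([216.6, 151.8], 0.64), ([338.9, 215.8], 0.16)]
chuck_key [([440.2, 342.0], 0.9), ([273.7, 219.7], 0.47)]
screwdriver [([220.3, 259.0], 0.7)]
box [([293.5, 17
[... 588 characters left out ...]
0.56)]
bush_arm [([254.7, 200.7], 0.87)]
stop_face [([232.3, 198.9], 0.48)]
bar_center [([358.3, 189.8], 0.72), ([279.0, 204.7], 0.64), ([332.9, 270.5], 0.56)]
bar_stop_end [([370.2, 171.6], 0.69), ([254.9, 203.7], 0.62), ([339.3, 285.7], 0.62)]
bar_free_end [([350.1, 208.6], 0.9), ([324.8, 251.5], 0.77), ([310.1, 201.9], 0.69)]
cam_pivot [([269.1, 215.1], 0.91)]
lever_mid [([245.1, 238.1], 0.74)]
oil_bottle [([430.1, 243.8], 0.82)]
chuck_key [([243.3, 239.7], 0.31)]
screwdriver [([279.5, 148.4], 0.92)]
box [([331.8, 269.6], 0.97), ([358.3, 188.1], 0.75), ([283.7, 205.3], 0.71)]
1.4 [ 0.13993668 -0.55772616  0.4047069 ] [ 5.87275047e-06  9.92453023e-01  1.22625431e-01 -1.25785021e-05] 0.1547
```

Run:
```python
import cv2
a=cv2.imread("pics/top0.png");cv2.imwrite("pics/top0c.png",cv2.resize(a[110:310,190:460],None,fx=2.96,fy=2.96,interpolation=cv2.INTER_CUBIC))
a=cv2.imread("pics/scene0.png");cv2.imwrite("pics/scene0c.png",cv2.resize(a[120:320,170:440],None,fx=2.96,fy=2.96,interpolation=cv2.INTER_CUBIC))
```

```text
(no output)
```

View pics/top0.png

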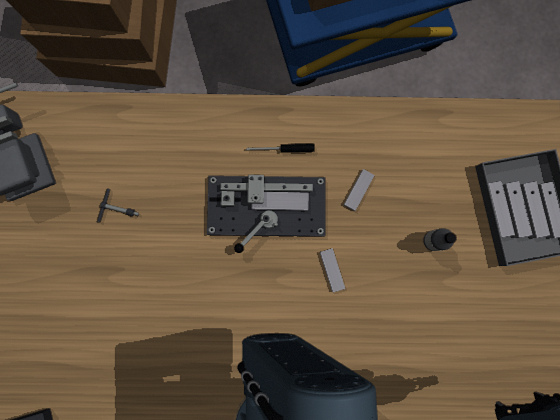

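View pics/top0c.png

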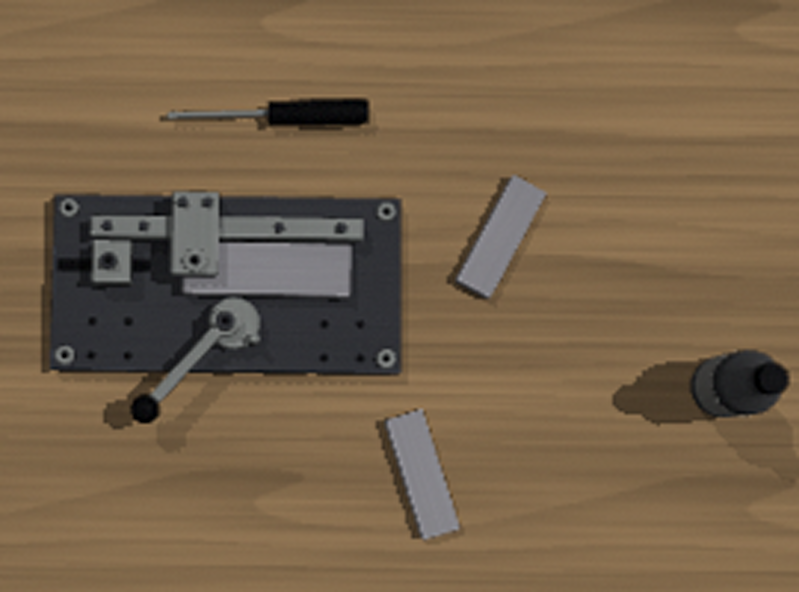

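View pics/scene0.png

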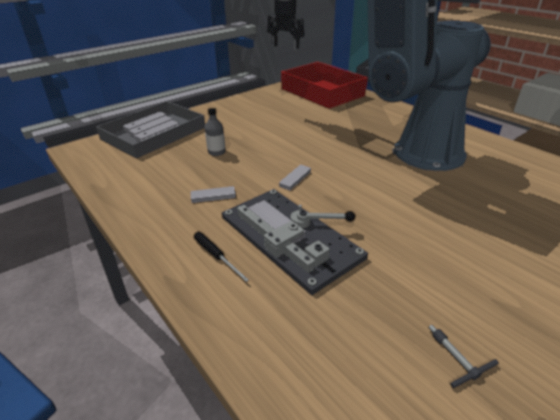

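View pics/scene0c.png

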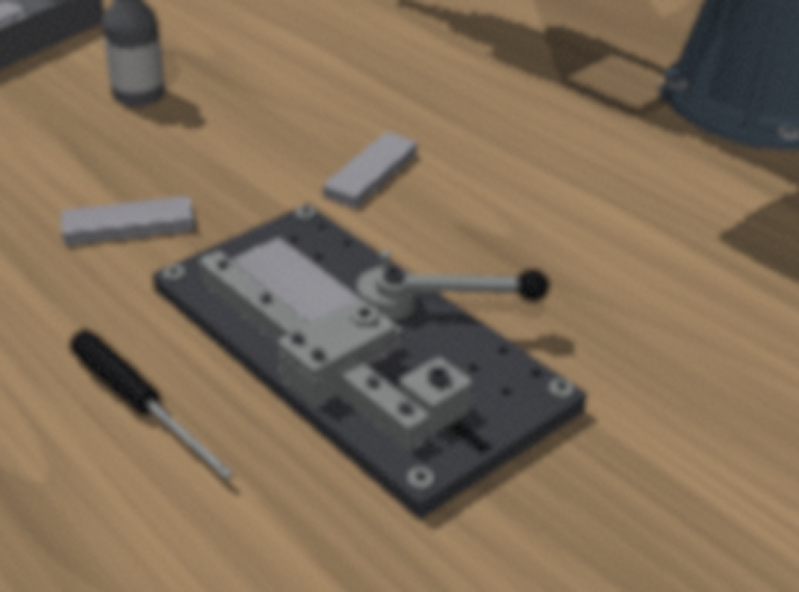

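The candidates for the bar, in top-image pixels, are:
- the bar lying in the jig, (279,205)
- a loose smaller bar at (358,190)
- a loose smaller bar at (333,270)
- the bars in the tray, around (525,210)

The bar between cam and fence fits the description and is the largest of the ones near the jig. Next I'll fit the jig pose and check the choice in a close crop.

```bash
cat > h.py <<'E'
import numpy as np,cv2
def proj(p,X):
    X=np.atleast_2d(X);V=np.array(p["view"]);K=np.array(p["camera_matrix"])
    c=X@V[:3,:3].T+V[:3,3]; c=c*[1,-1,-1]; u=c@K.T; return u[:,:2]/u[:,2:]
def back(p,uv,z):
    V=np.array(p["view"]);K=np.array(p["camera_matrix"]);R=V[:3,:3];t=V[:3,3]
    d=np.linalg.solve(K,[uv[0],uv[1],1])*[1,-1,-1]; d=R.T@d; o=-R.T@t
    return o+d*(z-o[2])/d[2]
def j2w(j,X):
    X=np.atleast_2d(np.array(X,float));c,s=np.cos(j[2]),np.sin(j[2])
    return np.c_[j[0]+c*X[:,0]-s*X[:,1], j[1]+s*X[:,0]+c*X[:,1], X[:,2]]
def w2j(j,X):
    X=np.atleast_2d(X);c,s=np.cos(j[2]),np.sin(j[2]);d=X[:,:2]-j[:2]
    return np.c_[c*d[:,0]+s*d[:,1],-s*d[:,0]+c*d[:,1],X[:,2]]
def crop(p,box,f,name,pts=()):
    a=cv2.cvtColor(p["color"],cv2.COLOR_RGB2BGR)[box[1]:box[3],box[0]:box[2]]
    a=cv2.resize(a,None,fx=f,fy=f,interpolation=cv2.INTER_CUBIC); a=cv2.convertScaleAbs(a,alpha=1.5)
    for q in pts: cv2.circle(a,tuple(int(round((q[i]+.5-box[i])*f-.5)) for i in (0,1)),2,(0,0,255),-1)
    cv2.imwrite("pics/"+name,a)
E
python3 - <<'E'
from bench import ctrl,cams,landmark_of
from h import *
from scipy.optimize import least_squares
t=cams.camera("top");s=cams.camera("scene")
L={"jig":[0,0,0],"fence":[.025,0,.02],"bush_arm":[0,.03,.063],"cam_pivot":[-.0565,0,.047]}
# plate top corners from crop, top view
obs=[]
obs+=[(t,[.07,.17,.02],(190+53/2.96,110+197/2.96)),(t,[.07,-.17,.02],(190+400/2.96,110+198/2.96)),(t,[-.102,-.17,.02],(190+401/2.96,110+373/2.96))]
for p in(t,s):
    for k,X in L.items():
        r=landmark_of(p,k)
        if r and not (p is t and k in("jig",)): obs.append((p,X,r[0]["uv"]))
def f(j): return np.concatenate([(proj(p,j2w(j,X))[0]-uv) for p,X,uv in obs])
r=least_squares(f,[.6,.0,0],loss="soft_l1");j=r.x;print(j);print(np.round(f(j).reshape(-1,2),1))
np.save("j.npy",j)
# bar
for p,n in((t,"t"),(s,"s")):
    for k,z in(("stop_face",.03),("bar_free_end",.03),("bar_stop_end",.03),("bar_center",.03),("lever_mid",.047)):
        for d in landmark_of(p,k):
            w=w2j(j,back(p,d["uv"],z))[0]
            if abs(w[0])<.2 and abs(w[1])<.2:print(n,k,np.round(w*1000,1),round(d["confidence"],2))
C=j2w(j,[[.07,.17,.02],[.07,-.17,.02],[-.102,-.17,.02],[-.102,.17,.02],[.025,.13,.045],[.025,-.13,.045],[0,.03,.063],[-.0565,0,.047]])
crop(t,(200,165,330,260),6,"t1.png",proj(t,C));crop(s,(215,180,375,300),5,"s1.png",proj(s,C))
E
```

```text
[0.63041896 0.03310613 0.01133225]
[[ 0.1 -0.1]
 [ 0.2 -0. ]
 [ 0.4  0.1]
 [-0.3 -1.6]
 [ 2.4 -1.1]
 [-0.5  1.9]
 [ 2.3  0.4]
 [-0.  -0.6]
 [ 0.9  1.4]
 [-0.8 -0.7]]
t stop_face [ 5.2 88.8 30. ] 0.67
t bar_free_end [-48.   -0.1  30. ] 0.2
t bar_free_end [ 1.4 99.9 30. ] 0.16
t bar_stop_end [-9.9 32.3 30. ] 0.63
t bar_center [ -8.8 -36.5  30. ] 0.82
t bar_center [-4. 93. 30.] 0.22
t lever_mid [-110.4   62.8   47. ] 0.85
s stop_face [ 5.4 93.9 30. ] 0.89
s bar_free_end [-111.6 -152.7   30. ] 0.85
s bar_free_end [  10.3 -125.4   30. ] 0.61
s bar_stop_end [ 6.3 48.7 30. ] 0.94
s bar_stop_end [168.  -12.8  30. ] 0.46
s bar_center [ -2.3 -33.7  30. ] 0.76
s bar_center [-175.6 -167.5   30. ] 0.63
s lever_mid [-111.6   63.1   47. ] 0.82
```

View pics/t1.png

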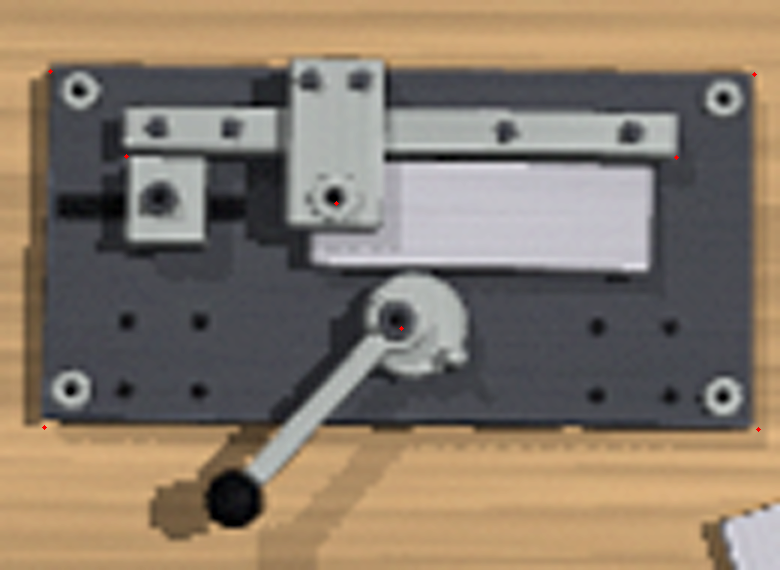

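View pics/s1.png

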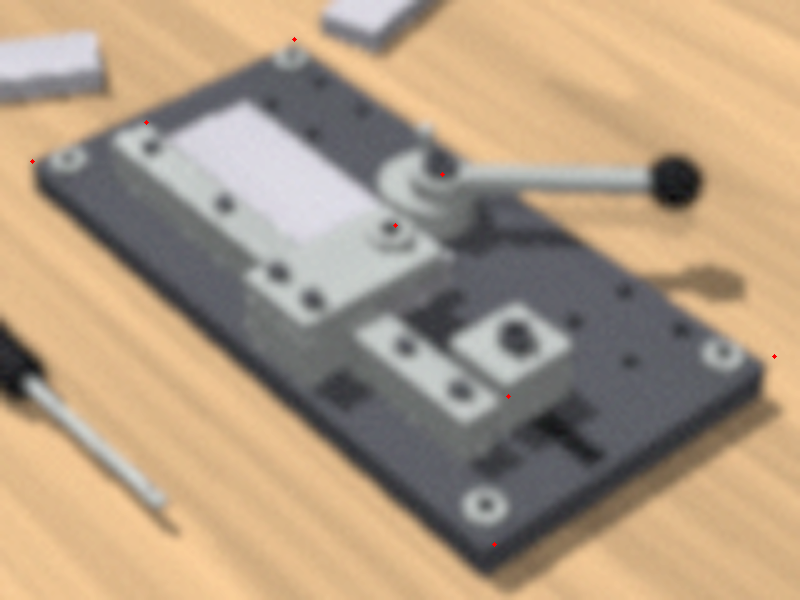

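Run:
```python
from bench import cams
from h import *
from scipy.optimize import least_squares
t=cams.camera("top");s=cams.camera("scene")
T=lambda x,y:((x+.5)/6-.5+200,(y+.5)/6-.5+165)
S=lambda x,y:((x+.5)/5-.5+215,(y+.5)/5-.5+180)
obs=[(t,[.07,.17,.02],T(51,65)),(t,[.07,-.17,.02],T(752,72)),(t,[-.102,-.17,.02],T(750,428)),(t,[-.102,.17,.02],T(44,421)),(t,[0,.03,.063],T(334,196)),
(s,[.07,-.17,.02],S(37,169)),(s,[.07,.17,.02],S(487,563)),(s,[-.102,.17,.02],S(762,369)),(s,[-.102,-.17,.02],S(297,46)),(s,[0,.03,.063],S(391,235)),(s,[.025,.13,.045],S(470,415) if 0 else S(498,396))]
def f(j): return np.concatenate([(proj(p,j2w(j,X))[0]-uv) for p,X,uv in obs])
for sub in (obs,obs[:5],obs[5:]):
    O=obs;obs=sub
    r=least_squares(f,[.6,.0,0],loss="soft_l1");print(r.x,np.abs(r.fun).max());obs=O
    if sub is obs:j=r.x
np.save("j.npy",j);print(np.round(f(j).reshape(-1,2),1).tolist())
def R(n,p,uv,z):
    w=back(p,uv,z);print(n,np.round(w2j(j,w)[0]*1000,1),"world",np.round(w*1000,1))
R("bar free fence",t,T(653,167),.04);R("bar free cam",t,T(650,271),.04);R("bar stop cam",t,T(310,262),.04)
R("stop face",t,T(207,157),.05);R("stop face2",t,T(205,243),.05);R("ball",t,T(235,499),.047);R("pivot",t,T(397,319),.055)
R("S bar free fence",s,S(172,133),.04);R("S bar free cam",s,S(243,100),.04)
R("S ball",s,S(676,181),.047);R("S stop",s,S(452,342),.05);R("S stop2",s,S(518,303),.05)
```

```text
[ 0.63364486  0.03483767 -0.00162866] 2.240539921763684
[0.63250548 0.03408143 0.0038341 ] 0.6668423442653193
[ 0.63569965  0.03686876 -0.00376552] 2.390364496554639
[[-0.3, -0.8], [0.1, -0.1], [0.2, -0.2], [-1.1, -0.8], [-0.3, -0.1], [-1.2, -1.4], [-0.3, -2.2], [1.8, -0.7], [-0.2, -0.7], [0.1, -1.0], [0.7, 1.4]]
bar free fence [  19.4 -120.8   40. ] world [652.8 -86.   40. ]
bar free cam [ -30.3 -119.8   40. ] world [603.1 -84.9  40. ]
bar stop cam [-28.6  41.   40. ] world [605.1  75.8  40. ]
stop face [19.2 90.  50. ] world [653.  124.8  50. ]
stop face2 [-21.6  89.9  50. ] world [612.2 124.7  50. ]
ball [-141.    73.1   47. ] world [492.7 108.2  47. ]
pivot [-56.5  -0.9  55. ] world [577.1  34.   55. ]
S bar free fence [  15.3 -121.2   40. ] world [648.7 -86.4  40. ]
S bar free cam [ -29.5 -121.3   40. ] world [604.  -86.4  40. ]
S ball [-141.3   73.2   47. ] world [492.5 108.3  47. ]
S stop [19.4 92.6 50. ] world [653.2 127.4  50. ]
S stop2 [-19.9  92.1  50. ] world [613.9 127.   50. ]
```

```bash
python3 -m handwheel '[{"offset":[0.15,-0.08,0],"spin":5,"grip":0},{"offset":[0.3,-0.15,0],"spin":10,"grip":0},{"offset":[0.5775,-0.2964,0],"spin":14.1,"grip":0},{"offset":[0.5775,-0.2964,0],"spin":14.1,"grip":0},{"offset":[0.5775,-0.2964,0],"spin":14.1,"grip":0},{"offset":[0.5775,-0.2964,0],"spin":14.1,"grip":0},{"offset":[0.5775,-0.2964,0],"spin":14.1,"grip":0},{"offset":[0.5775,-0.2964,0],"spin":14.1,"grip":0},{"offset":[0.5775,-0.2964,0],"spin":14.1,"grip":0},{"offset":[0.5775,-0.2964,0],"spin":14.1,"grip":0},{"offset":[0.5775,-0.2964,0],"spin":14.1,"grip":0},{"offset":[0.5775,-0.2964,0],"spin":14.1,"grip":0},{"offset":[0.5775,-0.2964,0],"spin":14.1,"grip":0},{"offset":[0.5775,-0.2964,0],"spin":14.1,"grip":0}]'
python3 - <<'E'
from bench import cams
from h import *
t=cams.camera("top");s=cams.camera("scene")
crop(t,(200,165,330,260),6,"t2.png");crop(s,(215,100,375,220),5,"s2.png")
E
```

```text
time_s: 4.25
eef_pos: [0.6273, -0.1308, 0.4048]
eef_rot: [0.0, 1.0, -0.001, -0.0]
wrist_force: [-0.1, -0.5, -0.4]
opening: -0.001
```

View pics/s2.png

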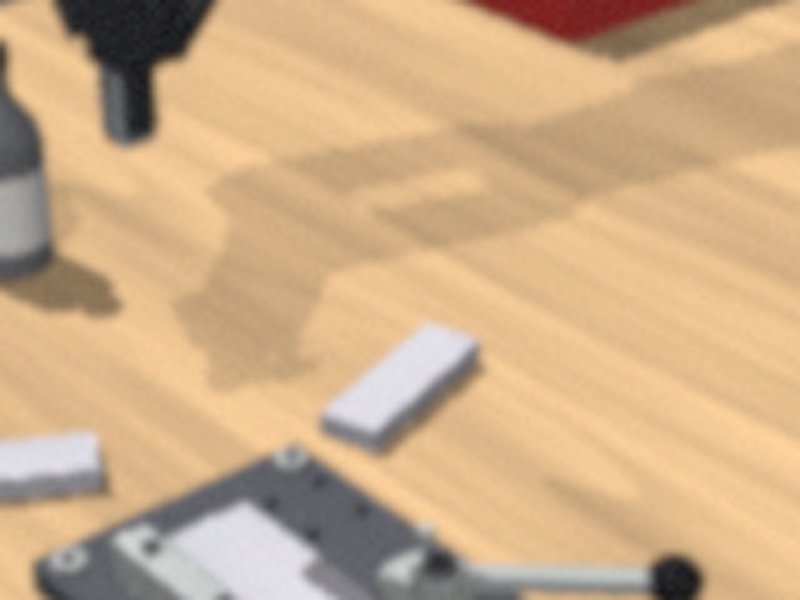

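The fingers are shut and free in the air, with the fingertip at crop (130,138); the jig and bars haven't moved. Tool x is world x and tool y is world -y. Next I'll go down beyond the bar's free end.

```bash
python3 -m handwheel '[{"offset":[0,0,0.05],"spin":0,"grip":0},{"offset":[0,0,0.1],"spin":0,"grip":0},{"offset":[0,0,0.15],"spin":0,"grip":0},{"offset":[0,0,0.18],"spin":0,"grip":0},{"offset":[0,0,0.195],"spin":0,"grip":0},{"offset":[0,0,0.204],"spin":0,"grip":0},{"offset":[0,0,0.204],"spin":0,"grip":0},{"offset":[0,0,0.204],"spin":0,"grip":0}]'
python3 - <<'E'
from bench import cams
from h import *
t=cams.camera("top");s=cams.camera("scene")
crop(t,(200,165,330,260),6,"t3.png");crop(s,(215,140,375,260),5,"s3.png")
E
```

```text
time_s: 5.35
eef_pos: [0.6286, -0.13, 0.2022]
eef_rot: [0.0, 1.0, -0.0, 0.001]
wrist_force: [0.0, -0.7, 0.7]
opening: -0.0
```

View pics/s3.png

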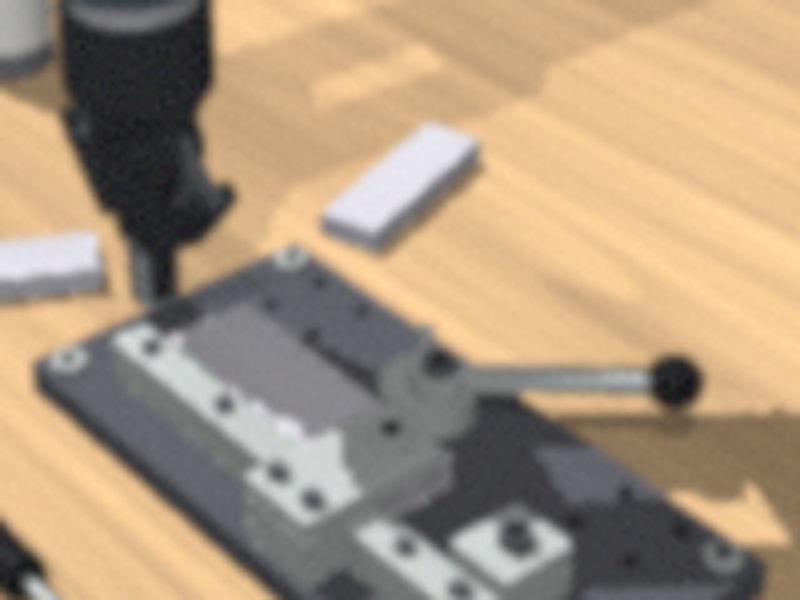

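View pics/t3.png

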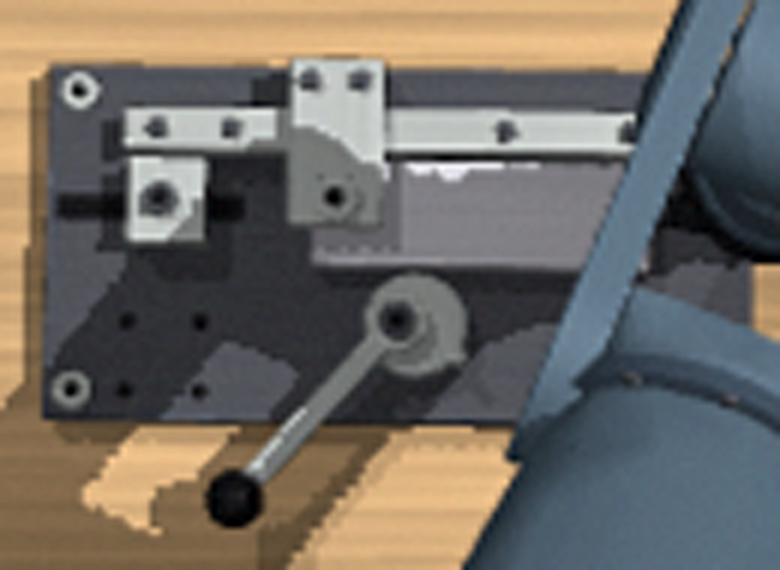

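The finger stands just beyond the bar's free end and touches nothing. I'll push along jig +y (tool -y), stopping short of the stop.

```bash
python3 -m handwheel '[{"offset":[0,-0.01,0],"spin":0,"grip":0},{"offset":[0,-0.015,0],"spin":0,"grip":0},{"offset":[0,-0.02,0],"spin":0,"grip":0},{"offset":[0,-0.025,0],"spin":0,"grip":0},{"offset":[0,-0.03,0],"spin":0,"grip":0},{"offset":[0,-0.035,0],"spin":0,"grip":0},{"offset":[0,-0.04,0],"spin":0,"grip":0},{"offset":[0,-0.045,0],"spin":0,"grip":0},{"offset":[0,-0.05,0],"spin":0,"grip":0},{"offset":[0,-0.055,0],"spin":0,"grip":0},{"offset":[0,-0.06,0],"spin":0,"grip":0}]'
python3 - <<'E'
from bench import cams
from h import *
t=cams.camera("top");s=cams.camera("scene")
crop(t,(200,165,330,260),6,"t4.png");crop(s,(215,140,375,260),5,"s4.png")
E
```

```text
time_s: 6.82
eef_pos: [0.628, -0.0694, 0.2007]
eef_rot: [0.0, 1.0, -0.0, -0.0]
wrist_force: [0.0, -1.8, 0.7]
opening: 0.001
```

View pics/t4.png

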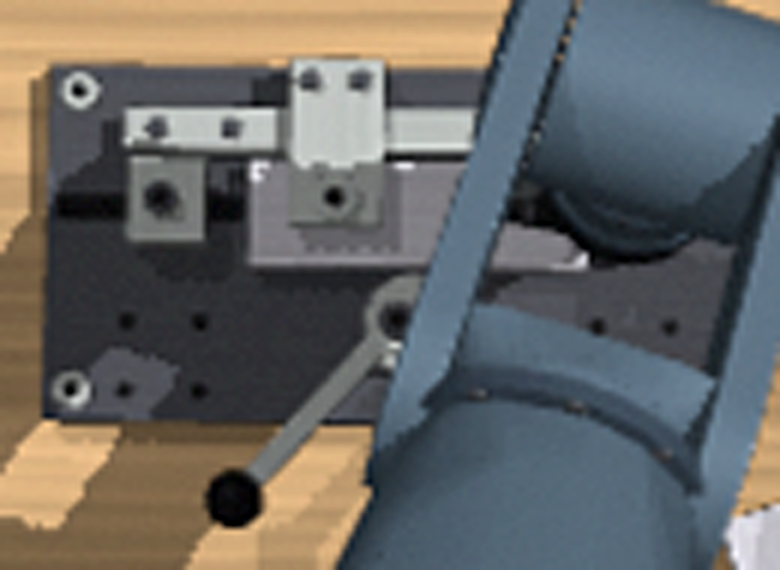

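View pics/s4.png

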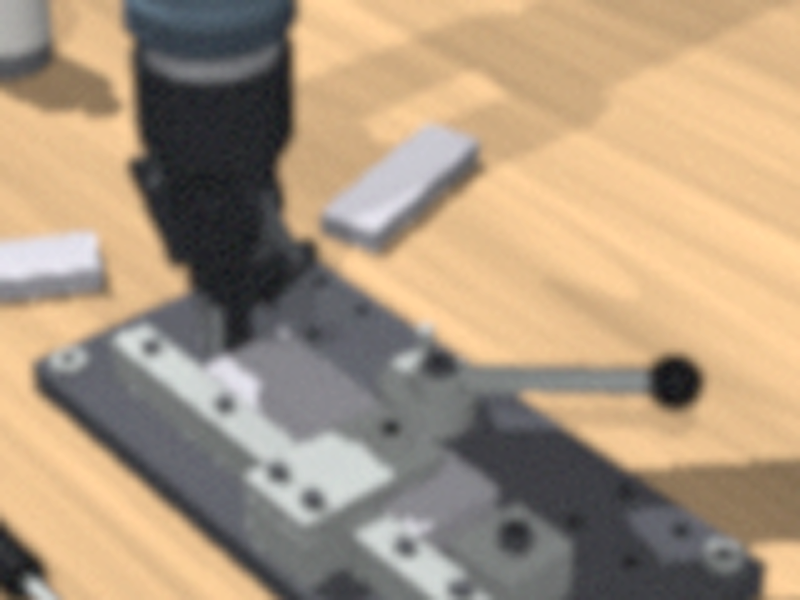

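The bar slides straight: its leading end is at crop column 250 and the stop face at 206, so about 20 mm remain.

```bash
python3 -m handwheel '[{"offset":[0,-0.004,0],"spin":0,"grip":0},{"offset":[0,-0.008,0],"spin":0,"grip":0},{"offset":[0,-0.011,0],"spin":0,"grip":0},{"offset":[0,-0.014,0],"spin":0,"grip":0},{"offset":[0,-0.016,0],"spin":0,"grip":0},{"offset":[0,-0.018,0],"spin":0,"grip":0}]'; python3 -m handwheel '[{"offset":[0,-0.001,0],"spin":0,"grip":0},{"offset":[0,-0.002,0],"spin":0,"grip":0}]'
```

```text
time_s: 7.68
eef_pos: [0.628, -0.0516, 0.2007]
eef_rot: [0.0, 1.0, -0.0, 0.0]
wrist_force: [-0.6, -2.9, -1.6]
opening: -0.001
time_s: 7.92
eef_pos: [0.628, -0.0497, 0.2007]
eef_rot: [0.0, 1.0, -0.0, 0.0]
wrist_force: [1.1, -2.4, -0.8]
opening: -0.002
```

```bash
for i in 1 2 3 ; do python3 -m handwheel '[{"offset":[0,-0.001,0],"spin":0,"grip":0}]' | grep -E "pos|force"; done
```

```text
eef_pos: [0.628, -0.0488, 0.2007]
wrist_force: [-0.4, -5.0, -0.4]
eef_pos: [0.6281, -0.0484, 0.2008]
wrist_force: [0.6, -8.1, -2.0]
eef_pos: [0.6283, -0.048, 0.2009]
wrist_force: [-0.2, -11.3, -1.6]
```

```bash
python3 -m handwheel '[{"offset":[0,-0.0015,0],"spin":0,"grip":0},{"offset":[0,-0.0015,0],"spin":0,"grip":0},{"offset":[0,-0.0015,0],"spin":0,"grip":0}]' | grep -E "pos|force"
python3 - <<'E'
from bench import cams
from h import *
t=cams.camera("top");s=cams.camera("scene")
crop(t,(200,165,330,260),6,"t5.png");crop(s,(255,180,355,255),8,"s5.png")
E
```

```text
eef_pos: [0.6283, -0.0477, 0.201]
wrist_force: [0.4, -14.2, -1.5]
```

View pics/t5.png

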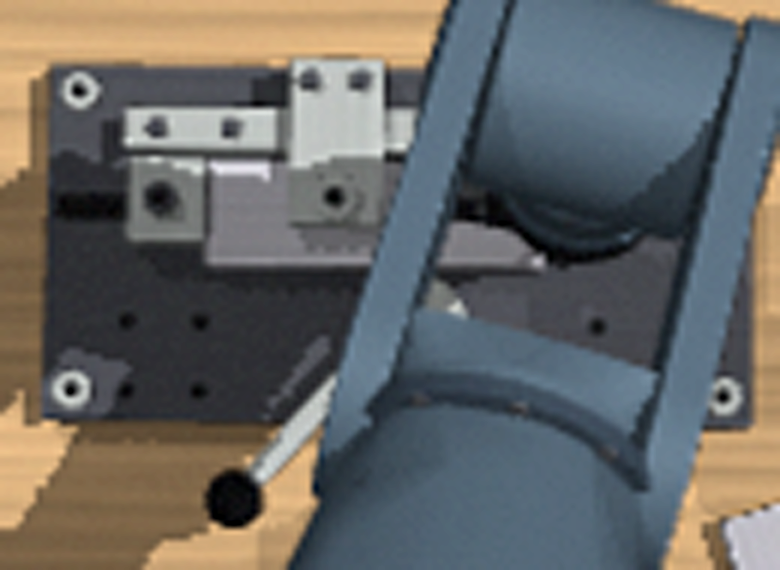

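View pics/s5.png

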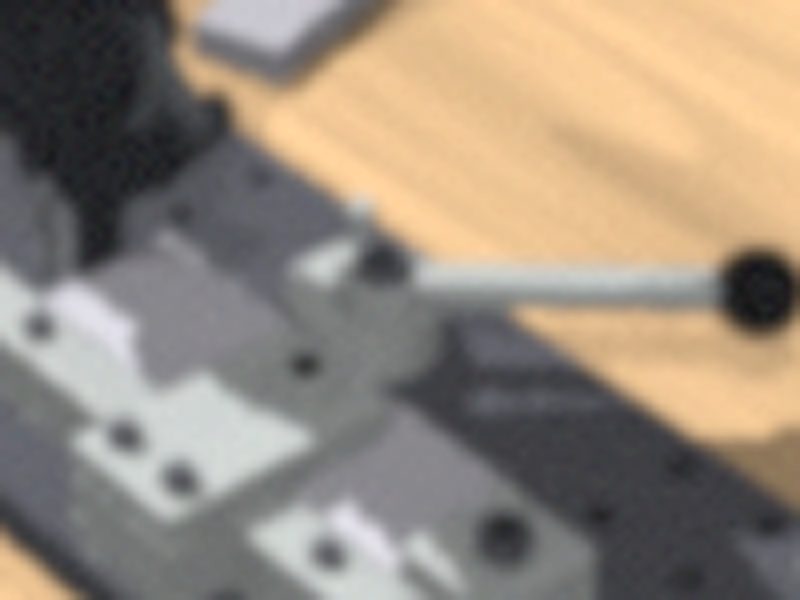

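The bar's end now meets the stop (crop column 206) and the push force has risen to 14 N. I'll back off, lift, and move above the far side of the lever arm.

```bash
python3 -m handwheel '[{"offset":[0,0.002,0],"spin":0,"grip":0},{"offset":[0,0.01,0],"spin":0,"grip":0},{"offset":[0,0.025,0],"spin":0,"grip":0},{"offset":[0,0.025,-0.05],"spin":0,"grip":0},{"offset":[0,0.025,-0.11],"spin":0,"grip":0},{"offset":[-0.04,-0.03,-0.12],"spin":0,"grip":0},{"offset":[-0.06,-0.09,-0.12],"spin":0,"grip":0},{"offset":[-0.08,-0.15,-0.12],"spin":0,"grip":0},{"offset":[-0.08,-0.1655,-0.12],"spin":0,"grip":0},{"offset":[-0.08,-0.1655,-0.12],"spin":0,"grip":0},{"offset":[-0.08,-0.1655,-0.12],"spin":0,"grip":0},{"offset":[-0.08,-0.1655,-0.12],"spin":0,"grip":0}]'
python3 - <<'E'
from bench import cams
from h import *
t=cams.camera("top");s=cams.camera("scene")
crop(t,(200,165,330,260),6,"t6.png");crop(s,(215,140,375,260),5,"s6.png")
E
```

```text
time_s: 10.28
eef_pos: [0.5484, 0.1191, 0.3206]
eef_rot: [0.0, 1.0, -0.001, -0.0]
wrist_force: [0.0, -0.5, -0.8]
opening: 0.004
```

View pics/t6.png

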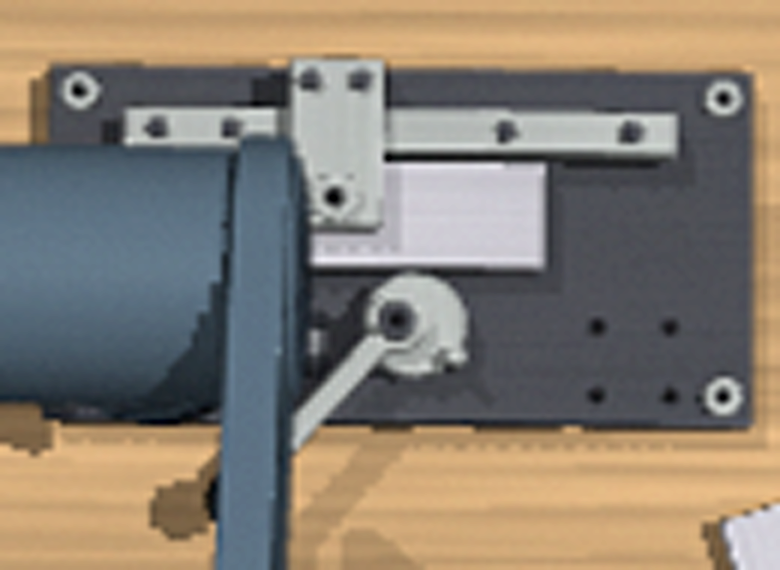

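View pics/s6.png

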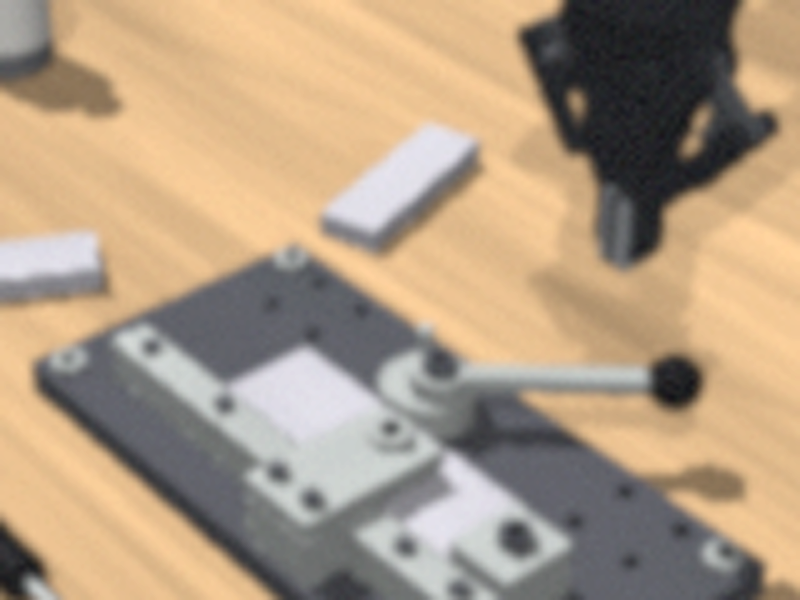

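```bash
python3 -m handwheel '[{"offset":[0,0,0.05],"spin":0,"grip":0},{"offset":[0,0,0.085],"spin":0,"grip":0},{"offset":[0,0,0.105],"spin":0,"grip":0},{"offset":[0,0,0.113],"spin":0,"grip":0},{"offset":[0,0,0.113],"spin":0,"grip":0},{"offset":[0,0,0.113],"spin":0,"grip":0}]'
python3 - <<'E'
from bench import cams
from h import *
s=cams.camera("scene");crop(s,(275,140,375,215),8,"s7.png")
P=np.array([.577,.0345]);o=np.array([.5484,.1191])
for th in (139,145,150,155,160,165,170,175,180,185,190,195,200,205,210,215,220,225,228,231):
    a=np.radians(th);u=np.array([np.cos(a),np.sin(a)]);n=np.array([-u[1],u[0]])
    d=.006+.011*abs(n[0])+.013*abs(n[1]); c=P+.078*u-d*n-o
    print(th,np.round([c[0],-c[1]],4))
E
```

```text
time_s: 11.12
eef_pos: [0.5487, 0.1202, 0.2088]
eef_rot: [-0.0, 1.0, -0.0, 0.001]
wrist_force: [-0.1, -0.1, 0.8]
opening: -0.001
139 [-0.0152  0.016 ]
145 [-0.0221  0.0211]
150 [-0.0276  0.0259]
155 [-0.0326  0.0313]
160 [-0.0372  0.0373]
165 [-0.0412  0.0437]
170 [-0.0446  0.0507]
175 [-0.0474  0.058 ]
180 [-0.0494  0.0656]
185 [-0.0508  0.0716]
190 [-0.0518  0.0777]
195 [-0.0523  0.0841]
200 [-0.0522  0.0906]
205 [-0.0516  0.0972]
210 [-0.0503  0.1039]
215 [-0.0485  0.1105]
220 [-0.046   0.1171]
225 [-0.0428  0.1235]
228 [-0.0406  0.1273]
231 [-0.0382  0.1309]
```

View pics/s7.png

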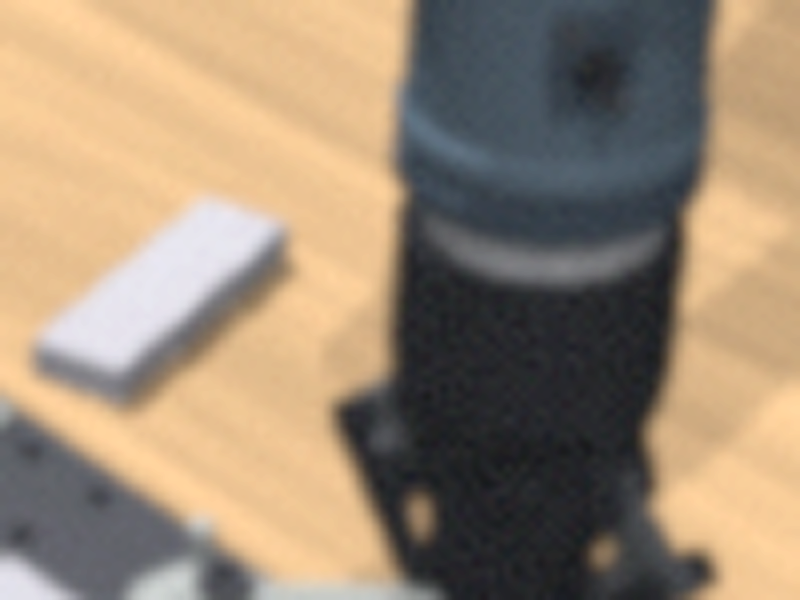

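The finger is beside the arm on the far side and touches nothing. I'll push the lever round to about 180° first.

```bash
python3 -m handwheel '[{"offset":[-0.008,0.008,0],"spin":0,"grip":0},{"offset":[-0.0152,0.016,0],"spin":0,"grip":0},{"offset":[-0.022,0.021,0],"spin":0,"grip":0},{"offset":[-0.0276,0.026,0],"spin":0,"grip":0},{"offset":[-0.0326,0.0313,0],"spin":0,"grip":0},{"offset":[-0.0372,0.0373,0],"spin":0,"grip":0},{"offset":[-0.0412,0.0437,0],"spin":0,"grip":0},{"offset":[-0.0446,0.0507,0],"spin":0,"grip":0},{"offset":[-0.0474,0.058,0],"spin":0,"grip":0},{"offset":[-0.0494,0.0656,0],"spin":0,"grip":0}]'
python3 - <<'E'
from bench import cams
from h import *
t=cams.camera("top");s=cams.camera("scene")
crop(t,(200,165,330,260),6,"t8.png");crop(s,(215,140,375,260),5,"s8.png")
E
```

```text
time_s: 12.42
eef_pos: [0.4983, 0.0543, 0.2076]
eef_rot: [-0.0, 1.0, -0.0, -0.0]
wrist_force: [3.3, 4.0, 0.8]
opening: 0.001
```

View pics/s8.png

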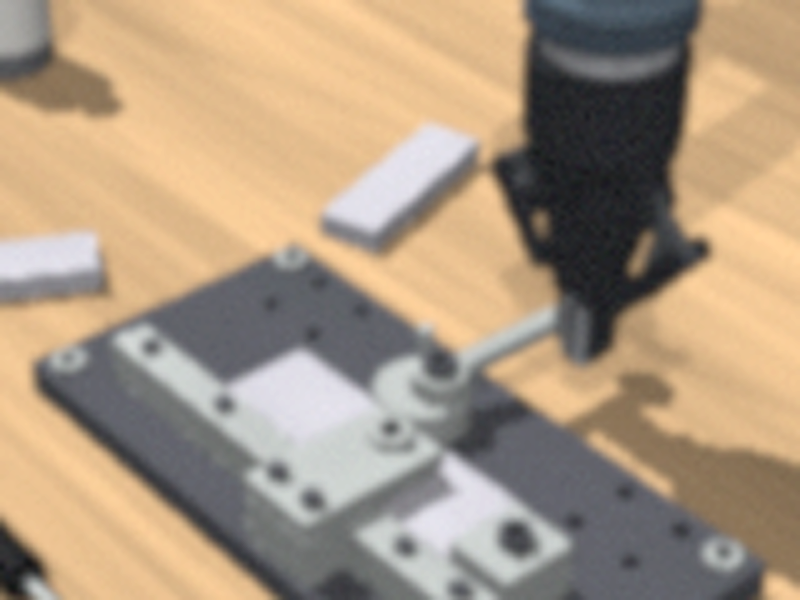

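View pics/t8.png

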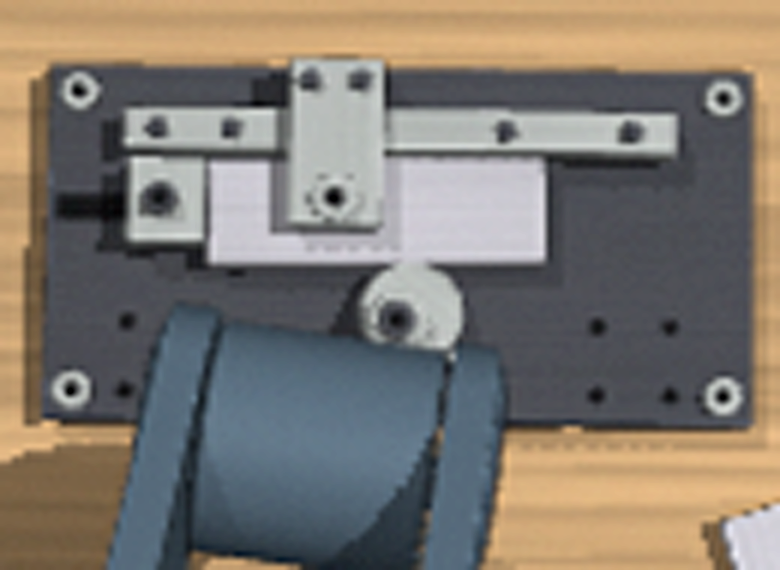

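The lever follows, with the arm at about 180°, and the bar end is still at the stop (column 206). I'll continue towards 217°.

```bash
python3 -m handwheel '[{"offset":[-0.0014,0.006,0],"spin":0,"grip":0},{"offset":[-0.0024,0.012,0],"spin":0,"grip":0},{"offset":[-0.0029,0.0185,0],"spin":0,"grip":0},{"offset":[-0.0028,0.025,0],"spin":0,"grip":0},{"offset":[-0.0022,0.0316,0],"spin":0,"grip":0},{"offset":[-0.0009,0.0383,0],"spin":0,"grip":0},{"offset":[0.0009,0.0449,0],"spin":0,"grip":0},{"offset":[0.0022,0.048,0],"spin":0,"grip":0}]';  python3 -m handwheel '[{"offset":[0.0012,0.0033,0],"spin":0,"grip":0},{"offset":[0.0025,0.006,0],"spin":0,"grip":0}]' | grep -E "pos|force";python3 -m handwheel '[{"offset":[0.001,0.002,0],"spin":0,"grip":0},{"offset":[0.002,0.004,0],"spin":0,"grip":0}]' | grep -E "pos|force"
```

```text
time_s: 13.52
eef_pos: [0.5, 0.0077, 0.207]
eef_rot: [-0.002, 1.0, -0.0, -0.001]
wrist_force: [0.3, 12.0, 1.7]
opening: 0.002
eef_pos: [0.502, 0.0023, 0.2068]
wrist_force: [0.9, 14.5, 2.8]
eef_pos: [0.5038, -0.0013, 0.2067]
wrist_force: [-0.3, 14.5, 2.8]
```

```bash
for i in 1 2 3; do python3 -m handwheel '[{"offset":[0.001,0.0015,0],"spin":0,"grip":0},{"offset":[0.001,0.0015,0],"spin":0,"grip":0}]' | grep -E "pos|force"; done
python3 - <<'E'
from bench import cams
from h import *
t=cams.camera("top");s=cams.camera("scene")
crop(t,(200,165,330,260),6,"t9.png");crop(s,(215,140,375,260),5,"s9.png")
E
```

```text
eef_pos: [0.5048, -0.003, 0.2066]
wrist_force: [-0.9, 11.8, 0.8]
eef_pos: [0.5057, -0.0045, 0.2066]
wrist_force: [-1.2, 12.8, 2.3]
eef_pos: [0.5066, -0.0058, 0.2065]
wrist_force: [-1.4, 13.0, 2.1]
```

View pics/s9.png

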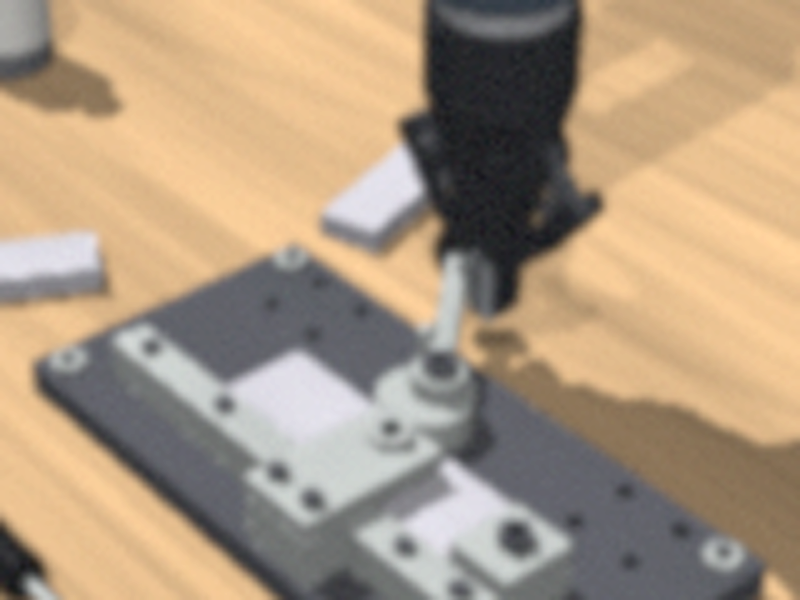

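View pics/t9.png

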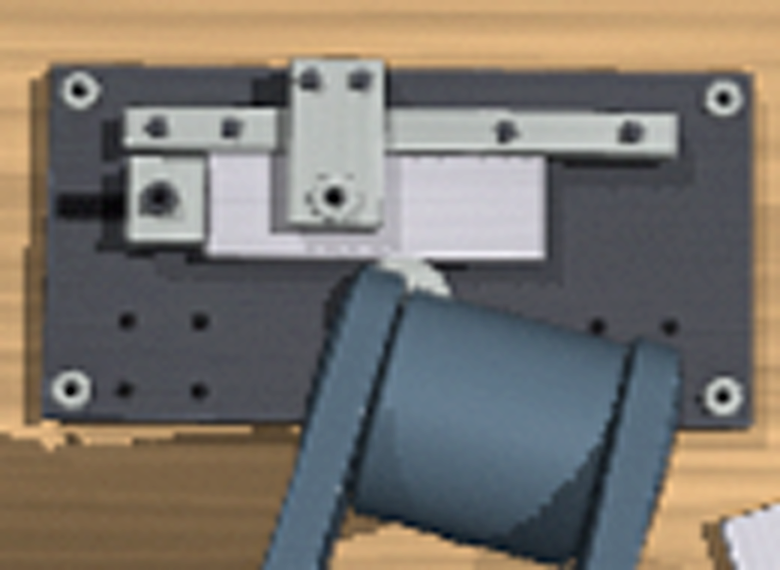

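Still moving with a steady force of about 13 N, so I'll go on until it stalls.

```bash
for i in 1 2 3 4; do python3 -m handwheel '[{"offset":[0.0015,0.0015,0],"spin":0,"grip":0},{"offset":[0.0015,0.0015,0],"spin":0,"grip":0}]' | grep -E "pos|force"; done
```

```text
eef_pos: [0.5079, -0.0072, 0.2065]
wrist_force: [-2.3, 14.4, 2.7]
eef_pos: [0.5091, -0.0085, 0.2064]
wrist_force: [-4.0, 15.8, 5.3]
eef_pos: [0.5098, -0.0091, 0.2063]
wrist_force: [-7.8, 20.6, 9.9]
eef_pos: [0.5105, -0.0096, 0.2061]
wrist_force: [-12.3, 24.7, 16.3]
```

The force is rising sharply and the motion has stalled, so the lever is at its end. I'll back off, lift and look.

```bash
python3 -m handwheel '[{"offset":[-0.006,-0.006,0],"spin":0,"grip":0},{"offset":[-0.02,-0.02,0],"spin":0,"grip":0},{"offset":[-0.03,-0.03,0],"spin":0,"grip":0},{"offset":[-0.03,-0.03,-0.05],"spin":0,"grip":0},{"offset":[-0.03,-0.03,-0.1],"spin":0,"grip":0},{"offset":[-0.05,-0.08,-0.15],"spin":0,"grip":0},{"offset":[-0.07,-0.14,-0.15],"spin":0,"grip":0},{"offset":[-0.09,-0.2,-0.15],"spin":0,"grip":0},{"offset":[-0.1,-0.25,-0.15],"spin":0,"grip":0},{"offset":[-0.1,-0.25,-0.15],"spin":0,"grip":0},{"offset":[-0.1,-0.25,-0.15],"spin":0,"grip":0},{"offset":[-0.1,-0.25,-0.15],"spin":0,"grip":0}]'
python3 - <<'E'
from bench import cams,landmark_of
from h import *
t=cams.camera("top");s=cams.camera("scene");j=np.array([.633,.0345,.003])
for p in(t,s):
    for d in landmark_of(p,"lever_mid")[:2]:
        w=w2j(j,back(p,d["uv"],.047))[0];print(w*1000,np.degrees(np.arctan2(w[1],w[0]+.0565))%360,d["confidence"])
crop(t,(200,165,330,260),6,"t10.png");crop(s,(215,140,375,260),5,"s10.png")
E
```

```text
time_s: 17.38
eef_pos: [0.4147, 0.2351, 0.3576]
eef_rot: [0.0, 1.0, -0.001, -0.0]
wrist_force: [-0.3, -0.3, -0.3]
opening: -0.002
[-117.93640105  -52.91620526   47.        ] 220.73887366198383 0.91
[-112.13775071  -55.19438145   47.        ] 224.77079704668338 0.86
```

View pics/t10.png

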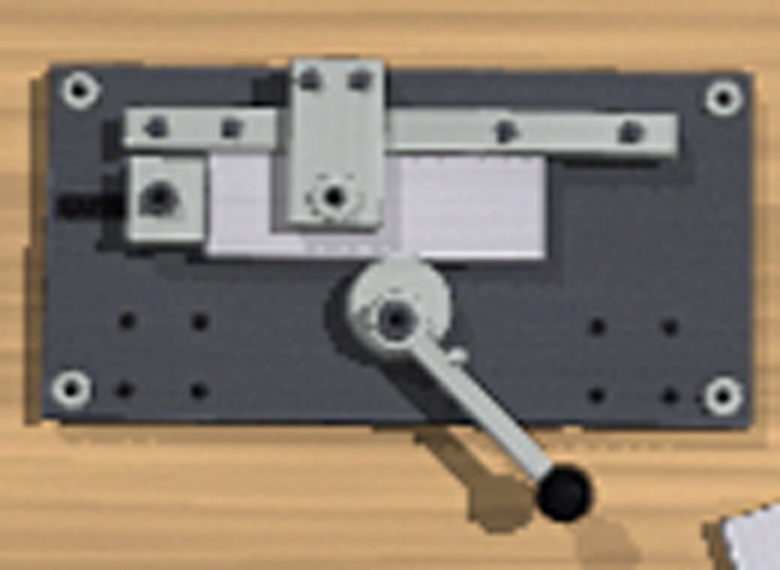

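View pics/s10.png

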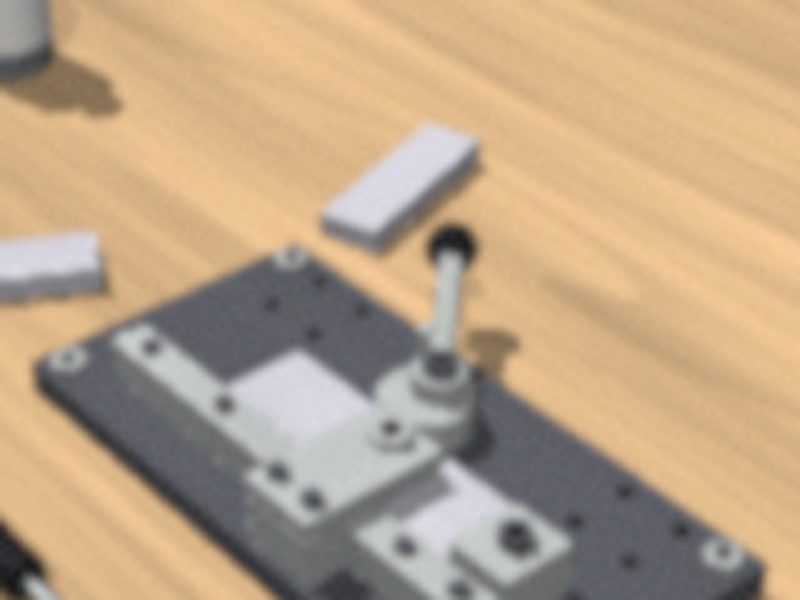

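Run:
```python
from bench import cams
from h import *
t=cams.camera("top");s=cams.camera("scene");j=np.array([.633,.0345,.003])
T=lambda x,y:((x+.5)/6-.5+200,(y+.5)/6-.5+165)
S=lambda x,y:((x+.5)/5-.5+215,(y+.5)/5-.5+140)
pv=np.array([-.0565,0])
for b in (w2j(j,back(t,T(565,493),.047))[0],w2j(j,back(s,S(452,245),.047))[0]):
    d=b[:2]-pv;print(b*1000,np.hypot(*d),np.degrees(np.arctan2(d[1],d[0]))%360-np.degrees(2.227))
for yy in (182,190,198,204): print([int(v) for v in t["color"][yy+5 if 0 else yy,228:242].mean(1)],[int(v) for v in t["color"][yy,284:296].mean(1)])
crop(t,(222,185,302,245),10,"t11.png");crop(s,(285,215,345,260),13,"s11.png")
```

```text
[-135.68697367  -79.5025516    47.        ] 0.11221066129940416 97.51624012944853
[-137.96808502  -81.79235584   47.        ] 0.11544279254450536 97.51610077953225
[50, 51, 51, 49, 49, 50, 48, 48, 48, 46, 45, 32, 35, 29] [48, 49, 51, 48, 50, 50, 50, 49, 50, 50, 50, 51]
[35, 34, 36, 37, 37, 40, 56, 92, 92, 90, 91, 92, 92, 91] [49, 50, 51, 53, 52, 52, 55, 58, 58, 60, 61, 61]
[48, 63, 114, 122, 123, 115, 64, 117, 129, 128, 128, 128, 128, 127] [133, 133, 132, 132, 133, 130, 100, 38, 42, 45, 53, 52]
[131, 133, 135, 134, 133, 119, 76, 132, 130, 131, 130, 130, 130, 132] [131, 131, 133, 132, 131, 129, 100, 39, 44, 47, 53, 52]
```

View pics/t11.png

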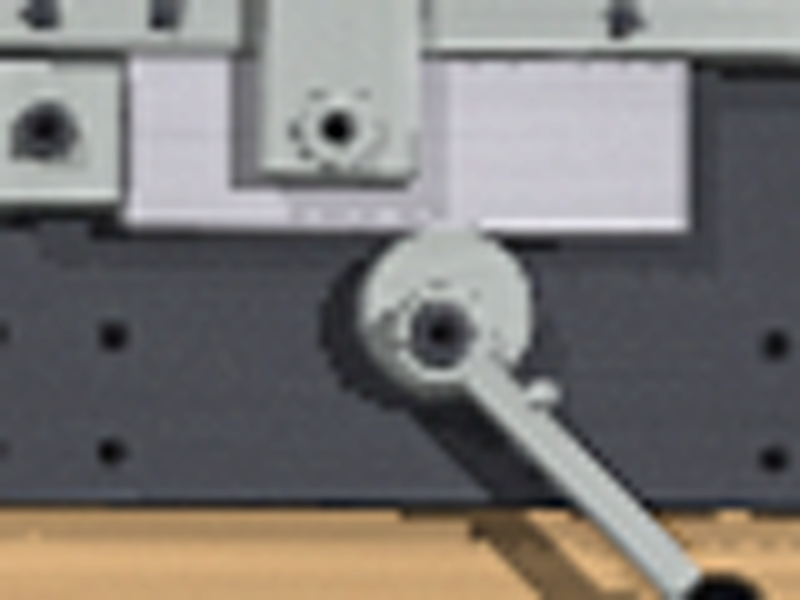

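View pics/s11.png

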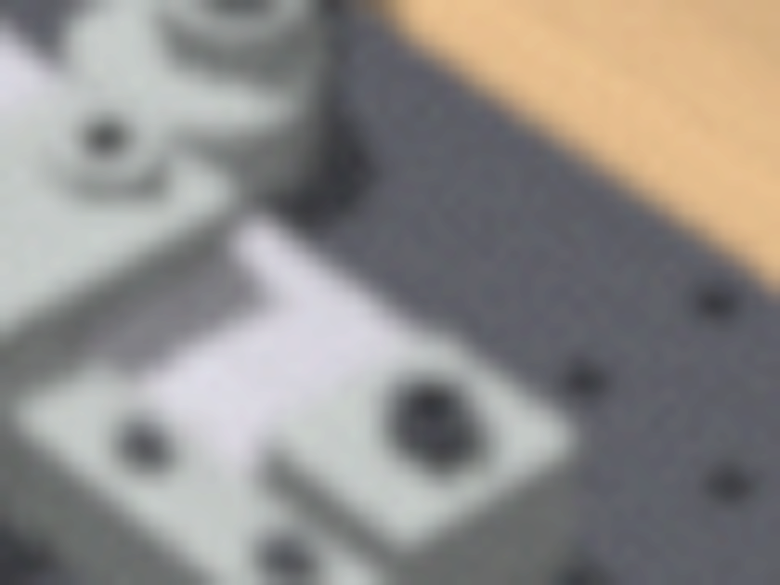

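Run:
```python
import cv2
for n in ("t5","t6","t8","t9","t10"):
    a=cv2.imread(f"pics/{n}.png").mean(2)
    print(n)
    for r in (225,235,245,255):
        print("  stop side",r,[int(v) for v in a[r,192:222:2]]," free",[int(v) for v in a[r,532:558:2]])
```

```text
t5
  stop side 225 [120, 121, 121, 120, 114, 97, 75, 62, 65, 82, 103, 117, 123, 126, 130]  free [43, 43, 42, 41, 39, 36, 34, 34, 33, 31, 28, 27, 27]
  stop side 235 [134, 132, 130, 129, 122, 105, 86, 74, 80, 97, 117, 127, 128, 126, 126]  free [18, 24, 28, 34, 36, 39, 40, 41, 41, 44, 46, 47, 47]
  stop side 245 [48, 48, 49, 48, 53, 64, 76, 91, 107, 118, 126, 132, 130, 127, 126]  free [16, 8, 2, 0, 0, 1, 4, 9, 15, 20, 24, 26, 27]
  stop side 255 [34, 34, 35, 38, 46, 61, 75, 91, 108, 118, 125, 129, 127, 124, 124]  free [98, 101, 101, 103, 107, 100, 74, 40, 10, 0, 0, 7, 9]
t6
  stop side 225 [115, 115, 115, 116, 115, 115, 115, 114, 115, 116, 115, 115, 114, 108, 90]  free [207, 208, 205, 194, 185, 166, 131, 98, 69, 53, 58, 67, 70]
  stop side 235 [117, 117, 117, 117, 118, 117, 116, 116, 116, 116, 116, 116, 116, 114, 106]  free [208, 209, 205, 195, 185, 165, 131, 98, 69, 53, 58, 68, 70]
  stop side 245 [118, 117, 117, 117, 117, 118, 118, 119, 119, 120, 118, 117, 116, 112, 105]  free [207, 209, 204, 194, 185, 165, 130, 96, 68, 53, 58, 67, 70]
  stop side 255 [120, 120, 120, 120, 120, 120, 1
[... 1268 characters left out ...]
127, 124, 123]  free [220, 220, 215, 205, 196, 176, 138, 101, 69, 54, 58, 67, 70]
t10
  stop side 225 [187, 187, 184, 184, 173, 147, 114, 95, 107, 138, 174, 195, 199, 200, 202]  free [202, 203, 201, 190, 179, 158, 125, 93, 66, 53, 58, 66, 68]
  stop side 235 [210, 209, 204, 202, 191, 164, 130, 110, 120, 153, 186, 202, 201, 196, 196]  free [199, 201, 198, 188, 178, 158, 124, 92, 65, 52, 56, 65, 67]
  stop side 245 [52, 51, 51, 50, 58, 77, 98, 125, 158, 184, 203, 214, 209, 202, 200]  free [197, 198, 195, 186, 176, 156, 124, 92, 65, 52, 56, 66, 68]
  stop side 255 [30, 32, 33, 32, 37, 49, 61, 77, 96, 110, 119, 125, 121, 117, 117]  free [214, 215, 210, 200, 190, 169, 133, 98, 68, 53, 57, 64, 65]
```

The lever is at about 1.70 rad, against its limit peg. The bar edges match the image taken while it was pressed on the stop, and the robot is clear. I'll hand in.

Run:
```python
from bench import ctrl
print(ctrl.hand_in())
```

```text
the job is handed in; nothing more can be done
None
```

I slid the bar along the fence with the shut fingertip until it met the end stop, then pushed the cam lever round to its end. After that I lifted clear and handed the job in at about 17.5 s; `hand_in` gives no verdict.

- **Bar at the stop:** the push force rose to about 14 N once the bar touched. In the last top picture the bar's free end is where it was just after the push. The dark line at the stop is no wider than while I was pressing. At about 2.6 mm per pixel I can't rule out a gap of a few tenths of a millimetre.
- **Lever fully clamped:** the ball's position in both cameras gives about 1.70 rad of 1.7, and the arm sits against its limit peg. Force rose from a steady 13–15 N to about 32 N at the end of travel. The bar shows no gap at the fence.
- **Disagreement:** the network's `lever_mid` point gave arm angles of 220.7° (top) and 224.8° (scene). I relied on the ball measurement, about 225°, which agreed in both views.
- **Everything else:** the smaller bars near the jig look unmoved in the last pictures. The path stayed clear of the bottle, chuck key and screwdriver, but I didn't measure their positions again at the end. The wrist reads about 0 N.

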